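# Fit the tube wheel to the rotator and set it to home

### The job

Fit the tube wheel onto the rotator's sloping drive shaft. Its D-shaped bore goes on only where it matches the flat on the shaft, so feel or look for the angle at which the wheel slides fully home on the shoulder; then turn wheel and shaft together until the red-ringed hole stands at the red pointer on the console, and let go. Leave the other things on the bench where they are.

Things in the scene. Friction and masses are not known exactly. Their poses are not given: they have to be found in the camera images.
- wheel: Tube wheel lying loose and flat on the bench, 0.2 to 0.3 kg: white disc 150 mm across, 6 mm thick, blue rim, twelve 11 mm holes; a blue round boss 44 to 60 mm across rises to 46 mm above the underside and carries a grip bar. Origin: centre of the underside; z up along the axis; -x points to the red-ringed hole. The bore opens in the underside.
- grip_bar (a point): Centre of the wheel's blue grip bar, at (0, 0, 61) mm in the wheel's frame: 58 mm long along the wheel's x, 18 mm thick along its y, from 46 to 76 mm above the underside, on top of the boss. Red mark on its top at the -x end.
- bore_step (a point): Where the wheel's bore becomes D-shaped, at (0, 0, 12) mm in the wheel's frame. Below it a round lead-in, 23.5 mm wide, flared to 29 mm at the mouth, 12 mm deep. Above it the D bore: 22.5 mm round, its flat 6.25 mm from the axis on the wheel's -x side, up to 38 mm above the underside (closed there).
- slot_one (a point): Centre of the red-ringed hole of the wheel, on its top face: (-62, 0, 6) mm in the wheel's frame.
- drive_head: Drive head on the sloping face of the rotator, a white console 160 mm wide, 180 mm deep, 32 mm high in front, 136 mm at the back, fixed. Origin: on the shaft axis at the 40 mm wide steel shoulder where the wheel's underside comes to rest; z out along the shaft, 30 degrees from vertical, leaning to the low front; -x down the slope to the pointer. The face lies 14 mm below the shoulder.
- shaft_end (a point): End of the steel drive shaft, on its axis: (0, 0, 36) mm in the drive head's frame. Shaft 20 mm thick, one flat along it 5 mm from the axis. The flat faces the pointer at home; at the start it is turned 0.45 to 1.30 rad from there, counter-clockwise facing the shaft's end (+ about z); the angle is not reported: look or feel. Stiff to turn either way (0.15 N m friction), stays where left.
- pointer (a point): Tip of the red pointer on the console's face: (-77.5, 0, -8) mm in the drive head's frame. A wheel put on turned wrongly by more than about 0.15 rad stops with its underside 24 mm above the shoulder, shaft end on bore step; turned rightly it slides down to 0. Under 10 N of pressure it can be turned on the shaft's end; hard pressure drags the shaft along.
- vial_a: Bystander: small glass vial with black cap, 23 mm across, 58 mm high, origin under its centre.
- vial_b: Bystander: small glass vial with white cap, 23 mm across, 58 mm high, origin under its centre.
- jar_amber: Bystander: amber bottle with black cap, 46 mm across, 86 mm high, origin under its centre.
- tape_orange: Bystander: roll of orange tape, 68 mm across, 19 mm high, origin under its centre.
- tub_pp: Bystander: milky plastic tub, 61 mm across, 26 mm high, origin under its centre.

How it is judged:
On the way:
1. the wheel is fully home on the shaft's shoulder (z of wheel in the frame of drive_head below 0.003 m and distance between wheel and drive_head below 0.006 m and angle between the z axis of wheel and the z axis of drive_head, either way round below 0.08 rad), for 0.2 s.
At the end, for the whole second after the job is handed in: The wheel rests fully on the shoulder (underside within 3 mm of it, centre within 6 mm, square to the shaft within 0.08 rad), with the centre of its red-ringed hole within 8 mm sideways of the pointer's line, and is at rest (all of step 1 and x of slot_one in the frame of drive_head below -0.05 m and y of slot_one in the frame of drive_head between -0.008 and 0.008 m and linear speed of wheel below 0.01 m/s); the robot touches nothing.
It fails at once if another thing on the bench is moved by more than 30 mm (distance of any of vial_a, vial_b, jar_amber, tape_orange, tub_pp from where it was at the start of the episode above 0.03 m).
It also fails if it takes over 58 s, if anything falls off the work surface, if the arm or the gripper's body presses on something with over 40 N, if the wrist force passes 120 N, or if a joint passes its speed limit or range.

### The arm

A 7-joint arm with a two-finger parallel gripper is mounted at the origin on a cart in front of the work surface, level with it; the furniture and walls round the work are solid. World frame = base frame: x ahead of the robot, y to its left, z up, the work surface at z = 0. Lengths are in m, angles in rad, forces in N, time in s.
With the tool pointing down it reaches from about 0.425 to 1.025 m from the base axis. Payload 9.4 kg.
Tool frame: the origin (TCP) lies midway between the tips of the shut fingers; the grasp point (between the pads) lies 19 mm behind it; z points along the fingers, y is the line along which they close (so a half turn about z gives the same grasp; the last joint's range is limited). The gripper opens to 85 mm and grips with 20 to 120 N. Pads are 22 mm wide; open, the fingers measure 114 mm over their backs; the gripper's body (76 mm by 85 mm) begins 54 mm behind the grasp point. The pads swing forward as they close: fully open they stand 13 mm farther back than shut.
Start: joints at [1.254, 0.599, -0.003, 1.599, 0.002, 0.943, -0.08], TCP at [0.172, -0.704, 0.231] pointing down, gripper open.
Joint ranges: [-2.57, 2.57], [-0.35, 1.97], [-1.29, 1.29], [0.11, 2.56], [-1.05, 4.19], [0.11, 1.86], [-2.63, 2.63]. Speed limits (rad/s): [2.22, 2.22, 3.01, 3.01, 3.14, 3.14, 3.14].

### API

Orientations are given as a unit quaternion [w, x, y, z].
In Python, from station import get_obs, snapshot, ticket, spotter gives the robot as it stands.
- The arm moves only by the tool carry_out, never from a script. Its argument "moves" is a list that holds one entry, the list of rows, each a list of 7 numbers: the turn, a rotation vector about the world's x, y, z as a fraction of full scale, then the shift along the world's x, y, z as a fraction of full scale, then the closure, from -1 (fully open) to 1 (shut). A call has exactly 8 rows; each row shifts and turns the commanded pose from where the row before left it; what a row does not reach is not made up. Full scale, the value 1, is 0.025 m for a shift and 4 degrees for a turn. A row lasts 1/10 s, in which the tool goes at most 50 mm and 8.59 degrees, less where a joint would pass 70% of its speed; a pose out of reach is approached as far as the arm can. A call with a number of a shift or a turn outside -1 to 1 is refused whole. A call with a gripper value outside its range is refused whole. The fingers move at their own pace and stop on an object; the grip force is fixed at half the most. Time passes only in rows, so rows that do not move let the fingers close, or fill a call up. It gives the time, the measured TCP pose, the force, the opening and the grip force at its end, in the units of the state.
- get_obs(): the state, without advancing time (a new reading comes with each control period).
- snapshot(name): name is "scene" or "top" or "wrist"; returns a dict with "image" (384x512x3 uint8, red, green, blue), "fov_y" (degrees; the focal length in pixels is half the picture's height over the tangent of half this angle, whatever the lens; pixels are square), "cx", "cy" (the principal point, pixels), "xyz" and "rotation" of the camera in the world. Camera axes: x right, y up, looking along -z (the intrinsics and any distortion apply to the point x, -y, -z); pixel columns grow to the right and rows downward; lengths in m; the calibration is good to about 2 mm. A picture is of the moment at which its call begins. There is no depth.
- ticket.job_done(): hands the job in; it is judged then, once.
Trained networks look in the newest picture that a camera, given by its name, has taken for a name from the list of things; names that differ only in an ending like _2 or _b are one class to them, and where a whole thing is asked for, a point or a joint stands for the part that bears it (a point fixed in the world has none). Each returns a list of dicts, best first, with "conf" (0 to 1); they miss things now and then, are a little off and sometimes report something else, mostly with a low value. They report only what shows in the picture. A call takes as long as a camera call.
- spotter.search_frame(camera, thing): "location" ([column, row] in pixels, amid what is visible of it).
- spotter.spot_point(camera, thing): "location" ([column, row] in pixels: a listed point, or the origin of a listed thing).
The state is a dict: "clock": time; "joint_positions": joint angles; "joint_vel": joint speeds; "effort": joint torques, N m; "ee_pos": TCP position; "orientation": TCP orientation; "force": force on the tool from outside, world axes, zero at the start; "torque": the same for the moment, N m; "finger_gap": finger opening in m; "grip_force": force on a finger pad.
Only numpy, scipy, OpenCV 4.12 (cv2) and the standard library are available. Lean on these libraries where they do the work, as an engineer would, in place of code of your own. Each camera call takes 0.05 s, during which the arm holds its last target. There are 200 camera calls.

## Working session

There is one attempt and no reset: what is moved stays moved. The work goes in short steps, Python scripts to look and compute and a tool call to move; the robot and the scene stay as the last step left them, time stands still between calls to the robot, and variables do not carry over. Pictures are saved under pics/ and viewed, at most 10 in all, crops included, and the job is handed in when it is done.

Besides the shell and the picture viewer there is one more tool, called after "Call:" as name([rows], argument=value, ...), one row to a line, values as JSON. carry_out: Moves the arm, as the interface text tells. Shift numbers are shares of 0.025 m and turn numbers shares of 4 degrees, none past 1 either way. Its arguments: {"type":"object","properties":{"moves":{"type":"array","items":{"type":"array","items":{"type":"array","items":{"type":"number","minimum":-1,"maximum":1}}}}},"required":["moves"]}

```bash
mkdir -p pics; ls
cat > h.py <<'E'
import numpy as np, cv2, json
from scipy.spatial.transform import Rotation as R
from station import get_obs, snapshot, ticket, spotter
def rotm(s):
    r=np.array(s["rotation"],float)
    return r if r.shape==(3,3) else R.from_quat(np.r_[r[1:],r[0]]).as_matrix()
def ray(s,px):
    f=s["image"].shape[0]/2/np.tan(np.radians(s["fov_y"])/2)
    d=rotm(s)@np.array([(px[0]-s["cx"])/f,-(px[1]-s["cy"])/f,-1.])
    return np.array(s["xyz"],float),d/np.linalg.norm(d)
def proj(s,p):
    f=s["image"].shape[0]/2/np.tan(np.radians(s["fov_y"])/2)
    q=rotm(s).T@(np.array(p)-s["xyz"])
    return np.array([s["cx"]+f*q[0]/-q[2],s["cy"]-f*q[1]/-q[2]])
def tri(obs):
    A=np.zeros((3,3));b=np.zeros(3)
    for s,p in obs:
        o,d=ray(s,p);M=np.eye(3)-np.outer(d,d);A+=M;b+=M@o
    x=np.linalg.solve(A,b)
    return x,[float(np.linalg.norm((np.eye(3)-np.outer(ray(s,p)[1],ray(s,p)[1]))@(x-ray(s,p)[0]))) for s,p in obs]
def onz(s,p,z):
    o,d=ray(s,p);return o+d*(z-o[2])/d[2]
def save(s,n): cv2.imwrite("pics/"+n+".png",cv2.cvtColor(s["image"],cv2.COLOR_RGB2BGR))
E
python3 - <<'E'
from h import *
o=get_obs();print({k:np.round(v,3).tolist() for k,v in o.items()})
S={}
for c in("scene","top","wrist"):
    s=S[c]=snapshot(c);print(c,{k:(np.round(v,3).tolist()) for k,v in s.items() if k!="image"})
    for t in("wheel","grip_bar","slot_one","drive_head","shaft_end","pointer"):
        r=spotter.spot_point(c,t);print(t,[(np.round(q["location"],1).tolist(),round(q["conf"],2)) for q in r[:2]])
im=np.hstack([S["scene"]["image"],S["top"]["image"]])
im=np.vstack([im])
cv2.imwrite("pics/a.png",cv2.cvtColor(cv2.resize(im,(800,300),interpolation=cv2.INTER_AREA),cv2.COLOR_RGB2BGR))
save(S["top"],"top0");save(S["scene"],"scene0")
E
```

```text
pics
{'clock': 0.0, 'joint_positions': [1.254, 0.6, -0.003, 1.6, 0.002, 0.943, -0.08], 'joint_vel': [-0.001, -0.001, 0.0, 0.001, 0.001, 0.001, -0.001], 'effort': [0.001, -77.646, 1.565, -25.801, 0.012, 0.009, 0.0], 'ee_pos': [0.172, -0.704, 0.23], 'orientation': [-0.001, 0.993, 0.12, -0.0], 'force': [0.072, -0.182, -0.305], 'torque': [-0.041, 0.019, -0.059], 'grip_force': 0.0, 'finger_gap': 0.086}
scene {'fov_y': 44.659, 'cx': 256.631, 'cy': 180.409, 'xyz': [-0.396, 0.5, 0.824], 'rotation': [-0.441, -0.229, 0.41, 0.765]}
wheel [([284.3, 173.3], 0.68), ([321.3, 208.5], 0.58)]
grip_bar [([322.1, 189.2], 0.55)]
slot_one [([324.6, 219.8], 0.89)]
drive_head [([137.7, 192.0], 0.69), ([301.5, 164.7], 0.21)]
shaft_end [([143.8, 184.4], 0.71)]
pointer [([153.1, 216.6], 0.95)]
top {'fov_y': 56.963, 'cx': 256.172, 'cy': 193.533, 'xyz': [0.299, -0.036, 1.254], 'rotation': [0.709, 0.073, -0.072, -0.698]}
wheel [([308.7, 232.1], 0.83)]
grip_bar [([309.6, 228.0], 0.88), ([308.2, 171.4], 0.25)]
slot_one [([301.2, 241.9], 0.84)]
drive_head [([173.7, 165.2], 0.9)]
shaft_end [([173.3, 167.6], 0.73)]
pointer [([177.9, 187.3], 0.83)]
wrist {'fov_y': 59.47, 'cx': 256.926, 'cy': 191.065, 'xyz': [0.245, -0.687, 0.374], 'rotation': [0.778, -0.116, 0.091, -0.611]}
wheel []
grip_bar []
slot_one []
drive_head []
shaft_end []
pointer []
```

View pics/a.png

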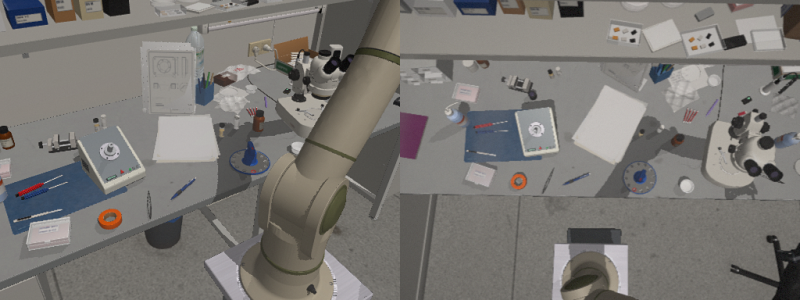

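The overview shows the console on the left (scene ~(140,190), top ~(174,165)). The wheel is on the right (scene ~(320,205), top ~(309,229)), with other bench items nearby and a shelf at the back.

Run:
```python
from h import *
a=snapshot("scene");b=snapshot("top")
for n,p,q in(("wheel",(321.3,208.5),(308.7,232.1)),("bar",(322.1,189.2),(309.6,228)),("slot",(324.6,219.8),(301.2,241.9)),("head",(137.7,192),(173.7,165.2)),("shaft",(143.8,184.4),(173.3,167.6)),("ptr",(153.1,216.6),(177.9,187.3))):
    x,e=tri([(a,p),(b,q)]);print(n,x.round(4),np.round(e,4))
for t in("vial_a","jar_amber","tape_orange","tub_pp"):
    r=spotter.search_frame("top",t);print(t,[(np.round(q["location"],0).tolist(),round(q["conf"],2),onz(b,q["location"],.03).round(3)) for q in r[:3]])
i=b["image"]
c=np.hstack([cv2.resize(i[195:260,275:340],(400,400),interpolation=cv2.INTER_CUBIC),cv2.resize(i[135:200,142:207],(400,400),interpolation=cv2.INTER_CUBIC)])
cv2.imwrite("pics/b.png",c[:,:,::-1])
```

```text
wheel [ 0.4254 -0.2152  0.0077] [0.005 0.005]
bar [ 0.4308 -0.211   0.0739] [0.0021 0.0021]
slot [ 0.3882 -0.1932  0.0012] [0.0001 0.0001]
head [0.6331 0.2503 0.1001] [0.0019 0.0019]
shaft [0.6133 0.2396 0.1339] [0.0015 0.0015]
ptr [0.5647 0.2389 0.0601] [0.0002 0.0002]
vial_a [([337.0, 166.0], 0.49, array([ 0.66 , -0.321,  0.03 ]))]
jar_amber [([354.0, 178.0], 0.79, array([ 0.615, -0.381,  0.03 ]))]
tape_orange [([158.0, 231.0], 0.69, array([0.416, 0.305, 0.03 ]))]
tub_pp [([366.0, 239.0], 0.59, array([ 0.399, -0.414,  0.03 ]))]
```

View pics/b.png

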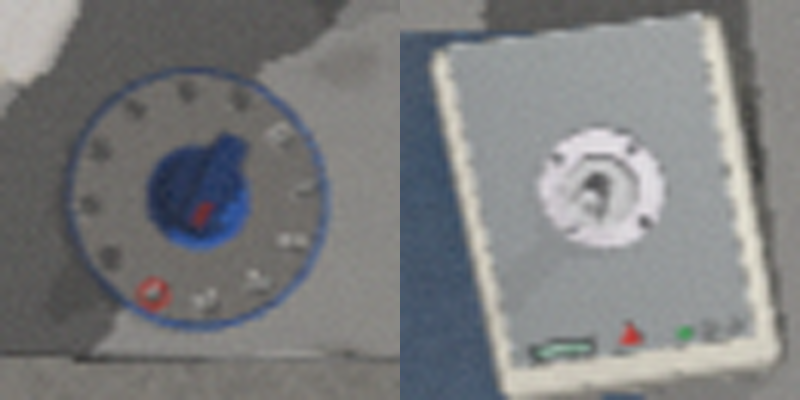

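The crops show the red-ringed hole at the lower left of the wheel, so the wheel's x axis points about -25° in the world. The console's down-slope side faces the robot with the pointer near (0.565, 0.239). I'll move above the wheel.

Call:
carry_out([
  [[0, 0, -0.5, 0.2, 1, 0, -1], [0, 0, -0.5, 0.2, 1, 0, -1], [0, 0, -0.5, 0.2, 1, 0, -1], [0, 0, -0.5, 0.2, 1, 0, -1], [0, 0, -0.5, 0.2, 1, 0, -1], [0, 0, -0.5, 0.2, 1, 0, -1], [0, 0, -0.5, 0.2, 1, 0, -1], [0, 0, -0.5, 0.2, 1, 0, -1]],
])

```text
clock: 2.15
ee_pos: [0.2124, -0.5033, 0.2315]
orientation: [0.0, 1.0, -0.02, 0.0]
force: [-0.1, -0.1, -0.1]
finger_gap: 0.0855
grip_force: 0.0
```

Call:
carry_out([
  [[0, 0, -0.5, 0.5, 1, 0, -1], [0, 0, -0.5, 0.5, 1, 0, -1], [0, 0, -0.5, 0.5, 1, 0, -1], [0, 0, -0.5, 0.5, 1, 0, -1], [0, 0, -0.5, 0.5, 1, 0, -1], [0, 0, -0.5, 0.5, 1, 0, -1], [0, 0, -0.5, 0.5, 1, 0, -1], [0, 0, -0.5, 0.5, 1, 0, -1]],
])

```text
clock: 2.95
ee_pos: [0.3127, -0.3033, 0.2315]
orientation: [0.0, 0.987, -0.159, 0.0]
force: [0.6, -0.3, 0.1]
finger_gap: 0.0852
grip_force: 0.0
```

Call:
carry_out([
  [[0, 0, -0.3, 0.6, 0.6, 0, -1], [0, 0, -0.3, 0.6, 0.6, 0, -1], [0, 0, -0.3, 0.6, 0.6, 0, -1], [0, 0, -0.3, 0.6, 0.6, 0, -1], [0, 0, -0.2, 0.6, 0.6, 0, -1], [0, 0, -0.2, 0.6, 0.6, 0, -1], [0, 0, 0, 0, 0, 0, -1], [0, 0, 0, 0, 0, 0, -1]],
])

```text
clock: 3.75
ee_pos: [0.4022, -0.2142, 0.2313]
orientation: [0.0, 0.977, -0.213, -0.0]
force: [0.5, -0.3, -0.6]
finger_gap: 0.0852
grip_force: 0.0
```

```bash
cat >> h.py <<'E'
def st():
    o=get_obs();q=o["orientation"];M=R.from_quat(np.r_[q[1:],q[0]]).as_matrix()
    print("t",round(o["clock"],2),"p",np.round(o["ee_pos"],4),"tx",M[:,0].round(3),"tz",M[:,2].round(3),"F",np.round(o["force"],1),"T",np.round(o["torque"],2),"gap",round(o["finger_gap"],4),"gf",round(o["grip_force"],1),"j",np.round(o["joint_positions"],2))
    return np.array(o["ee_pos"]),M
def look(c,ts):
    s=snapshot(c)
    for t in ts:
        r=spotter.spot_point(c,t);print(c,t,[(np.round(q["location"],1).tolist(),round(q["conf"],2)) for q in r[:2]])
    return s
E
python3 - <<'E'
from h import *
p,M=st()
s=look("wrist",["wheel","grip_bar","slot_one"]);r=rotm(s)
print("cam in tool",(M.T@(s["xyz"]-p)).round(4),"axis",(M.T@-r[:,2]).round(3));save(s,"w1")
np.savez("w1.npz",xyz=s["xyz"],rotation=s["rotation"],fov_y=s["fov_y"],cx=s["cx"],cy=s["cy"],image=s["image"])
E
```

```text
t 3.75 p [ 0.4022 -0.2142  0.2313] tx [ 0.909 -0.416  0.   ] tz [-0. -0. -1.] F [ 0.5 -0.3 -0.6] T [-0.05  0.01  0.  ] gap 0.0852 gf 0.0 j [ 0.3   0.28  0.08  2.2  -0.03  0.66 -1.6 ]
wrist wheel [([239.5, 124.7], 0.56)]
wrist grip_bar [([234.6, 128.6], 0.88)]
wrist slot_one [([240.4, 178.7], 0.61), ([238.8, 124.9], 0.25)]
cam in tool [ 0.0749  0.0007 -0.1427] axis [-0.291  0.     0.957]
```

View pics/w1.png

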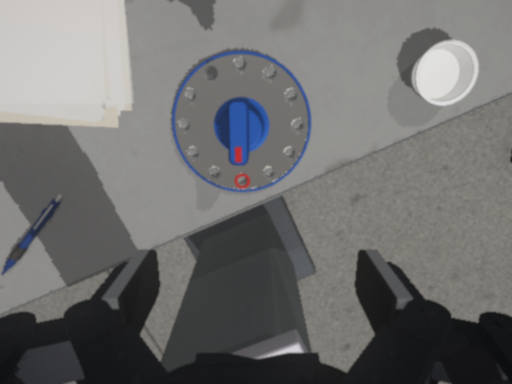

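The wrist view shows the wheel almost aligned with the tool. The rim centre is near (241,121), the bar top near (239,130) and the red ring near (242,181).

```bash
cat >> h.py <<'E'
def wheel_px(s):
    im=s["image"];h=cv2.cvtColor(im,cv2.COLOR_RGB2HSV)
    b=cv2.inRange(h,(105,110,60),(130,255,255))
    cs,_=cv2.findContours(b,cv2.RETR_EXTERNAL,cv2.CHAIN_APPROX_NONE)
    c=max(cs,key=lambda c:cv2.boundingRect(c)[2]*cv2.boundingRect(c)[3])
    hull=cv2.convexHull(c,returnPoints=True);e=cv2.fitEllipse(cv2.convexHull(np.array(c)))
    r=cv2.inRange(h,(0,130,110),(8,255,255))|cv2.inRange(h,(172,130,110),(180,255,255))
    n,l,stt,cen=cv2.connectedComponentsWithStats(cv2.dilate(r,np.ones((3,3))))
    reds=[(int(stt[i,4]),cen[i].round(1).tolist()) for i in range(1,n) if stt[i,4]>20 and cv2.pointPolygonTest(hull,tuple(cen[i]),False)>0]
    return e,reds
E
python3 - <<'E'
from h import *
s=dict(np.load("w1.npz"))
e,reds=wheel_px(s);print(e,reds)
c=onz(s,e[0],.006);print(c)
for a,px in reds: 
    q=onz(s,px,.006);q2=onz(s,px,.076);print(q,np.degrees(np.arctan2(*(c-q)[1::-1])),np.hypot(*(c-q)[:2]),q2)
print("bar@z.076",onz(s,(239,130),.076), onz(s,(234.6,128.6),.061))
E
```

```text
((241.02474975585938, 120.78336334228516), (137.8097381591797, 140.86326599121094), 158.64471435546875) [(112, [238.0, 154.5]), (187, [241.9, 180.4])]
[ 0.44700484 -0.21674251  0.006     ]
[ 0.41523577 -0.19795428  0.006     ] -30.600070627037915 0.03690895787613926 [ 0.42565563 -0.20708404  0.076     ]
[ 0.38658833 -0.1891631   0.006     ] -24.536124382238537 0.06641369194924349 [ 0.40245731 -0.19996506  0.076     ]
bar@z.076 [ 0.44493536 -0.21727059  0.076     ] [ 0.44651399 -0.21269142  0.061     ]
```

Call:
carry_out([
  [[0, 0, 0, 0.44, -0.02, -0.6, -1], [0, 0, 0, 0.44, -0.02, -0.6, -1], [0, 0, 0, 0.44, -0.02, -0.6, -1], [0, 0, 0, 0.44, -0.02, -0.6, -1], [0, 0, 0, 0, 0, 0, -1], [0, 0, 0, 0, 0, 0, -1], [0, 0, 0, 0, 0, 0, -1], [0, 0, 0, 0, 0, 0, -1]],
])

```text
clock: 4.75
ee_pos: [0.4459, -0.2165, 0.1721]
orientation: [0.0, 0.977, -0.214, 0.0]
force: [0.4, 0.5, 0.5]
finger_gap: 0.0857
grip_force: 0.0
```

Run:
```python
from h import *
p,M=st()
a=dict(np.load("w1.npz"))
s=look("wrist",["wheel","grip_bar","slot_one"]);save(s,"w2")
print(wheel_px(s));e,r=wheel_px(s)
ea,ra=wheel_px(a)
print("c",tri([(a,ea[0]),(s,e[0])]))
ra.sort();r.sort()
for u,v in zip(ra,r[-2:]): print(tri([(a,u[1]),(s,v[1])]))
```

```text
t 4.75 p [ 0.4459 -0.2165  0.1721] tx [ 0.909 -0.418  0.001] tz [ 0.001 -0.    -1.   ] F [0.4 0.5 0.5] T [0.01 0.01 0.02] gap 0.0857 gf 0.0 j [ 0.29  0.42  0.06  2.18 -0.05  0.55 -1.61]
wrist wheel [([252.3, 173.0], 0.7)]
wrist grip_bar [([256.1, 190.9], 0.72)]
wrist slot_one [([253.6, 234.5], 0.58)]
(((255.87953186035156, 169.91961669921875), (153.682861328125, 157.84556579589844), 91.22325897216797), [(160, [256.0, 221.5]), (146, [256.1, 238.0])])
c (array([ 0.44672203, -0.21650629,  0.00171275]), [0.00010484531805864968, 0.00010484531805875258])
(array([ 0.43297118, -0.21208971,  0.12337457]), [0.001197221740014062, 0.0011972217400140447])
(array([ 0.36387046, -0.17602014, -0.09329321]), [0.0021714240252287986, 0.002171424025228801])
```

View pics/w2.png

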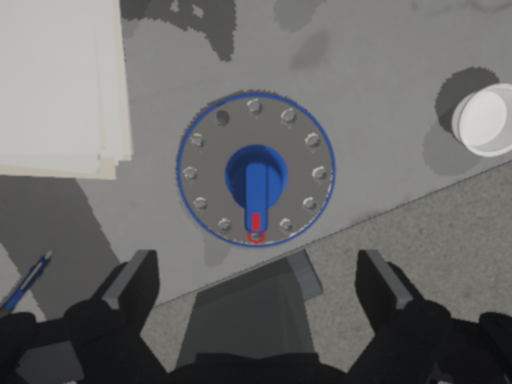

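The bar lies centred between the fingers (column 256 against a finger midpoint of ~257), with the rim centre at (256,170). I'll descend and grip.

Call:
carry_out([
  [[0, 0, 0, 0, 0, -0.8, -1], [0, 0, 0, 0, 0, -0.8, -1], [0, 0, 0, 0, 0, -0.8, -1], [0, 0, 0, 0, 0, -0.8, -1], [0, 0, 0, 0, 0, -0.8, -1], [0, 0, 0, 0, 0, -0.8, -1], [0, 0, 0, 0, 0, 0, -1], [0, 0, 0, 0, 0, 0, 1]],
])

```text
clock: 5.75
ee_pos: [0.446, -0.2162, 0.0514]
orientation: [-0.0, 0.977, -0.214, -0.0]
force: [-0.4, 0.1, -0.4]
finger_gap: 0.073
grip_force: 0.0
```

Call:
carry_out([
  [[0, 0, 0, 0, 0, 0, 1], [0, 0, 0, 0, 0, 0, 1], [0, 0, 0, 0, 0, 0, 1], [0, 0, 0, 0, 0, 0, 1], [0, 0, 0, 0, 0, 0, 1], [0, 0, 0, 0, 0, 0, 1], [0, 0, 0, 0, 0, 0, 1], [0, 0, 0, 0, 0, 0, 1]],
])

```text
clock: 6.55
ee_pos: [0.4465, -0.2164, 0.0521]
orientation: [0.0, 0.977, -0.214, 0.001]
force: [-0.8, 0.1, 8.7]
finger_gap: 0.0167
grip_force: 59.1
```

Run:
```python
from h import *
st()
```

```text
t 6.55 p [ 0.4465 -0.2164  0.0521] tx [ 0.909 -0.417  0.001] tz [ 0.001 -0.    -1.   ] F [-0.8  0.1  8.7] T [ 0.14  0.08 -0.03] gap 0.0167 gf 59.1 j [ 0.32  0.63  0.03  2.26 -0.07  0.25 -1.6 ]
```

Run:
```python
from h import *
from scipy.optimize import least_squares
a=snapshot("scene");b=snapshot("top");np.savez("st.npz",**{f"{n}_{k}":v for n,s in(("a",a),("b",b)) for k,v in s.items()})
O=[]
for c,s in(("scene",a),("top",b)):
    for t,l in(("drive_head",(0,0,0)),("shaft_end",(0,0,.036)),("pointer",(-.0775,0,-.008))):
        r=spotter.spot_point(c,t)
        if r: O.append((s,np.array(r[0]["location"]),np.array(l)));print(c,t,r[0]["location"],r[0]["conf"])
k=6.15
pb=lambda x,y:np.array([142+(x-400)/k,135+y/k])
E=[(onz(b,pb(440,50),.136),onz(b,pb(710,15),.136)),(onz(b,pb(510,395),.032),onz(b,pb(775,360),.032))]
for u,v in E: d=u-v;print("edge",u.round(3),v.round(3),"yaw",np.degrees(np.arctan2(-d[0],d[1])))
def H(v):return R.from_euler("ZY",[v[3],-np.pi/6]).as_matrix()
def f(v):return np.concatenate([proj(s,v[:3]+H(v)@l)-p for s,p,l in O])
r=least_squares(f,[.63,.245,.1,.15],loss="soft_l1");print(r.x.round(4),np.degrees(r.x[3]),r.fun.round(1));print(H(r.x).round(3))
for a_ in(a,b):print(proj(a_,r.x[:3]))
```

```text
scene drive_head [141.1, 191.3] 0.9
scene shaft_end [141.9, 183.2] 0.94
scene pointer [153.4, 218.5] 0.89
top drive_head [173.8, 165.3] 0.6
top shaft_end [175.2, 167.7] 0.94
top pointer [176.5, 186.0] 0.83
edge [0.697 0.328 0.136] [0.719 0.183 0.136] yaw 8.780527187167818
edge [0.527 0.306 0.032] [0.55  0.155 0.032] yaw 8.653635138981828
[0.6314 0.2435 0.1023 0.0558] 3.194987942359841 [-0.1 -0.2  0.2  1.5 -1.  -1.5  1.2 -0.1 -2.4  0.1  1.3  0.4]
[[ 0.865 -0.056 -0.499]
 [ 0.048  0.998 -0.028]
 [ 0.5   -0.     0.866]]
[140.98974028 191.10292248]
[175.01115017 165.24114261]
```

Call:
carry_out([
  [[0, 0, 0, 0, 0, 0.5, 1], [0, 0, 0, 0, 0, 1, 1], [0, 0, 0, 0, 0, 1, 1], [0, 0, 0, 0, 0, 1, 1], [0, 0, 0, 0, 0, 1, 1], [0, 0, 0, 0, 0, 1, 1], [0, 0, 0, 0, 0, 1, 1], [0, 0, 0, 0, 0, 1, 1]],
])

```text
clock: 7.75
ee_pos: [0.4454, -0.216, 0.2405]
orientation: [-0.0, 0.977, -0.214, -0.0]
force: [0.8, -0.0, -3.3]
finger_gap: 0.0166
grip_force: 59.0
```

Call:
carry_out([
  [[0, 0, 0.5, 0.1, 0.4, 0.2, 1], [0, 0, 0.9, 0.2, 0.65, 0.2, 1], [0, 0, 0.9, 0.2, 0.65, 0.2, 1], [0, 0, 0.9, 0.2, 0.65, 0.2, 1], [0, 0, 0.9, 0.2, 0.65, 0.2, 1], [0, 0, 0.9, 0.2, 0.65, 0.2, 1], [0, 0, 0.9, 0.2, 0.65, 0.2, 1], [0, 0, 0.9, 0.2, 0.65, 0.2, 1]],
])

```text
clock: 8.55
ee_pos: [0.4841, -0.091, 0.2791]
orientation: [-0.0, 1.0, 0.025, -0.0]
force: [0.4, -0.2, -3.0]
finger_gap: 0.0167
grip_force: 59.1
```

Call:
carry_out([
  [[0, 0, 0.9, 0.2, 0.65, 0, 1], [0, 0, 0.9, 0.2, 0.65, 0, 1], [0, 0, 0.9, 0.2, 0.65, 0, 1], [0, 0, 0.9, 0.2, 0.65, 0, 1], [0, 0, 0.9, 0.2, 0.65, 0, 1], [0, 0, 0.9, 0.2, 0.65, 0, 1], [0, 0, 0.9, 0.2, 0.65, 0, 1], [0, 0, 0.9, 0.2, 0.65, 0, 1]],
])

```text
clock: 9.35
ee_pos: [0.5241, 0.0389, 0.2787]
orientation: [-0.0, 0.962, 0.273, -0.0]
force: [-0.8, -0.3, -2.5]
finger_gap: 0.0169
grip_force: 59.1
```

Call:
carry_out([
  [[0, 0, 0.9, 0.2, 0.65, 0, 1], [0, 0, 0.9, 0.2, 0.65, 0, 1], [0, 0, 0.9, 0.2, 0.65, 0, 1], [0, 0, 0.9, 0.2, 0.65, 0, 1], [0, 0, 0.9, 0.2, 0.65, 0, 1], [0, 0, 0.5, 0.2, 0.6, 0, 1], [0, 0, 0, 0, 0, 0, 1], [0, 0, 0, 0, 0, 0, 1]],
])

```text
clock: 10.15
ee_pos: [0.5536, 0.1339, 0.2785]
orientation: [0.0, 0.901, 0.433, -0.0]
force: [0.1, -0.7, -2.4]
finger_gap: 0.0168
grip_force: 59.1
```

Run:
```python
from h import *
st()
s=look("wrist",["shaft_end","drive_head","pointer","wheel"]);np.savez("w3.npz",**s)
cv2.imwrite("pics/w3.png",cv2.resize(s["image"],(800,600),interpolation=cv2.INTER_CUBIC)[:,:,::-1])
```

```text
t 10.15 p [0.5536 0.1339 0.2785] tx [ 0.624  0.781 -0.001] tz [-0.001 -0.    -1.   ] F [ 0.1 -0.7 -2.4] T [-0.03 -0.04 -0.02] gap 0.0168 gf 59.1 j [-0.1   0.38 -0.32  1.89  0.15  0.89 -1.17]
wrist shaft_end []
wrist drive_head [([246.6, 13.2], 0.6)]
wrist pointer [([202.0, 74.4], 0.96)]
wrist wheel [([254.8, 222.0], 0.57)]
```

View pics/w3.png

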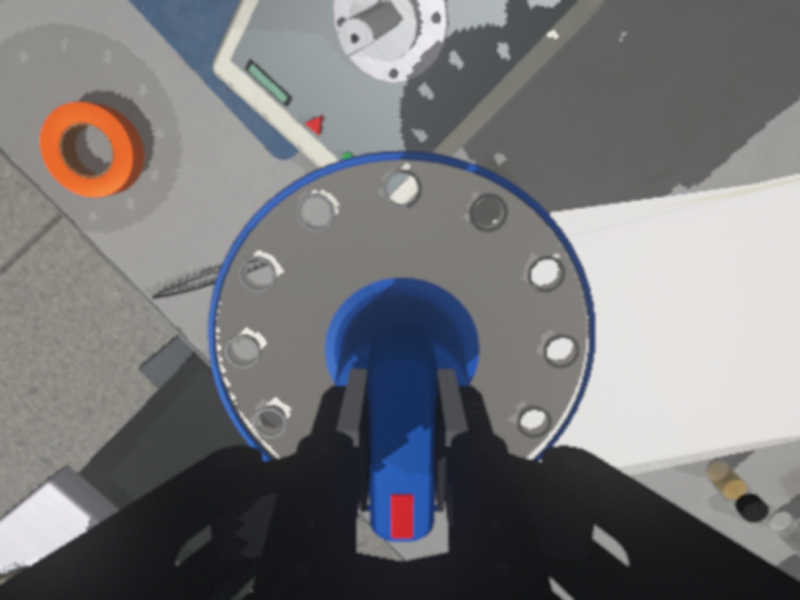

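The shaft shows near the top edge at about (355,38) of the enlarged picture, with the pointer at (315,124). I'll shift slightly for a better look at the flat.

Call:
carry_out([
  [[0, 0, 0, 0.12, 0.2, 0.4, 1], [0, 0, 0, 0.12, 0.2, 0.4, 1], [0, 0, 0, 0.12, 0.2, 0.4, 1], [0, 0, 0, 0.12, 0.2, 0.4, 1], [0, 0, 0, 0, 0, 0, 1], [0, 0, 0, 0, 0, 0, 1], [0, 0, 0, 0, 0, 0, 1], [0, 0, 0, 0, 0, 0, 1]],
])

```text
clock: 11.2
ee_pos: [0.5654, 0.1534, 0.3183]
orientation: [0.0, 0.901, 0.433, -0.001]
force: [0.4, 0.4, -2.9]
finger_gap: 0.0168
grip_force: 59.2
```

Run:
```python
from h import *
st()
s=look("wrist",["shaft_end","drive_head","pointer","wheel"]);np.savez("w4.npz",**s)
p=proj(s,[.613,.24,.134]);print(p)
x,y=195,0
cv2.imwrite("pics/w4.png",cv2.resize(s["image"][0:100,190:323],(800,600),interpolation=cv2.INTER_CUBIC)[:,:,::-1])
```

```text
t 11.2 p [0.5654 0.1534 0.3183] tx [ 0.625  0.781 -0.001] tz [-0.001 -0.    -1.   ] F [ 0.4  0.4 -2.9] T [ 0.04 -0.02  0.03] gap 0.0168 gf 59.2 j [-0.13  0.36 -0.32  1.81  0.13  1.   -1.18]
wrist shaft_end [([234.4, 60.7], 0.59)]
wrist drive_head [([250.4, 46.9], 0.89)]
wrist pointer [([210.8, 96.7], 0.87)]
wrist wheel [([256.7, 268.9], 0.61), ([249.6, 220.4], 0.59)]
[237.53800454  61.2768592 ]
```

View pics/w4.png

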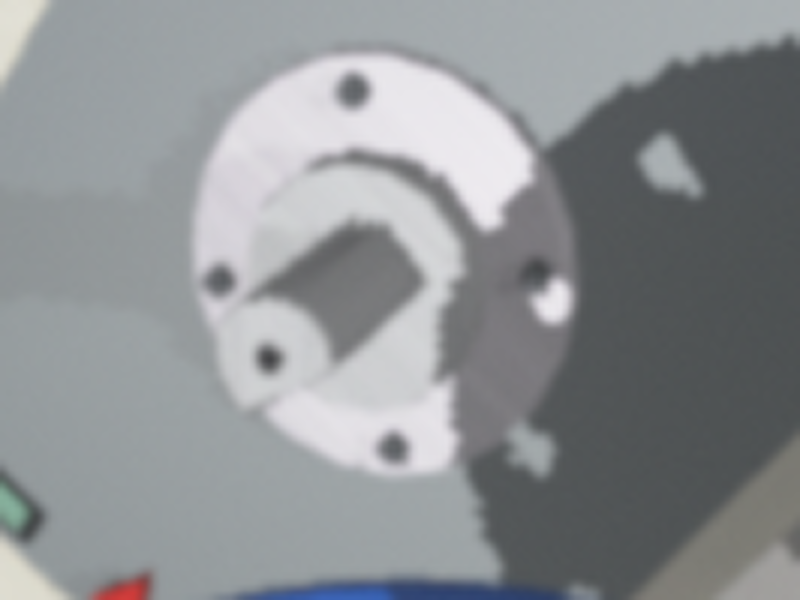

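The crop shows the D-shaped shaft end clearly. The axis dot is at (269,358), the flat's edge runs from about (330,365) to (245,412), and the flange bolts are visible.

```bash
cat > fit.py <<'E'
from h import *
from scipy.optimize import least_squares
z=np.load("st.npz");a={k[2:]:z[k] for k in z if k[0]=="a"};b={k[2:]:z[k] for k in z if k[0]=="b"}
w3=dict(np.load("w3.npz"));w4=dict(np.load("w4.npz"))
cp=lambda x,y:np.array([190+x/6.015-.4,y/6.-.4])
SE=(0,0,.036);P=(-.0775,0,-.008)
O=[(w4,cp(269,358),SE,3),(w3,np.array([354,38])/1.5625-.3,SE,3),(w4,(210.8,96.7),P,1),(w3,(202,74.4),P,1),(w4,(250.4,46.9),(0,0,0),1),
(a,(142.5,183.8),SE,1),(b,(174.3,167.6),SE,1),(a,(139.5,191.6),(0,0,0),1),(b,(173.8,165.3),(0,0,0),1),(a,(153.3,217.5),P,1),(b,(177.2,186.7),P,1)]
H=lambda v:R.from_euler("ZY",[v[3],-np.pi/6]).as_matrix()
f=lambda v:np.r_[np.concatenate([(proj(s,v[:3]+H(v)@np.array(l))-p)*w for s,p,l,w in O]),(v[3]-.152)/.015]
r=least_squares(f,[.63,.245,.1,.15],loss="soft_l1");v=r.x
E
python3 - <<'E'
from fit import *
print(v.round(4),np.degrees(v[3]),r.fun.round(1))
print("tri",tri([(w4,cp(269,358)),(w3,np.array([354,38])/1.5625-.3)]))
M=H(v);se=v[:3]+M@np.array(SE);print("shaftend",se);print(M.round(3))
for s in (w4,):
  L=[]
  for q in((330,365),(245,412),(269,358)):
    o,d=ray(s,cp(*q));t=((se-o)@M[:,2])/(d@M[:,2]);l=M.T@(o+d*t-se);L.append(l[:2]*1000)
  print(np.round(L,1));n=L[0]-L[1];nn=np.array([-n[1],n[0]]);m=(L[0]+L[1])/2-L[2];nn*=np.sign(nn@m);print("theta from -x ccw",np.arctan2(-nn[1],-nn[0]),"chord",np.linalg.norm(n),m@nn/np.linalg.norm(nn))
  # bolts: dist
E
```

```text
[0.6294 0.2456 0.1044 0.1446] 8.286413861711218 [-0.5  0.5  0.1 -0.4  1.6 -1.1  1.5 -1.  -1.9  0.8 -0.4  0.6 -1.8  0.6
  0.9 -0.6  0.4  0.3  0.5 -1.2  1.5  0.  -0.5]
tri (array([0.61170824, 0.24323402, 0.13356461]), [0.00011267658943417896, 0.00011267658943396066])
shaftend [0.61161208 0.24295788 0.13557534]
[[ 0.857 -0.144 -0.495]
 [ 0.125  0.99  -0.072]
 [ 0.5    0.     0.866]]
[[ 6.5 -7.6]
 [-9.3 -2. ]
 [ 0.2 -0. ]]
theta from -x ccw 1.2306498341146705 chord 16.7287321318418 5.074109352451194
```

```bash
cat >> fit.py <<'E'
def goal(th,h,d=(0,0)):
    M=H(v);c,s=np.cos(th),np.sin(th);x=M@[c,s,0];z=-M[:,2]
    return v[:3]+M@np.array([d[0],d[1],h+.052]),np.c_[x,np.cross(z,x),z]
def plan(th,h,d=(0,0)):
    p,T=st();g,G=goal(th,h,d)
    rv=R.from_matrix(G@T.T).as_rotvec();print("turn units",(np.degrees(rv)/4).round(2),"shift units",((g-p)/.025).round(2),"mm,deg",np.linalg.norm(g-p)*1e3,np.degrees(np.linalg.norm(rv)))
    M=H(v);print("now in head: wheel",(M.T@(p+.052*T[:,2]-v[:3])*1e3).round(1),"tilt",np.degrees(np.arccos(min(1,-T[:,2]@M[:,2]))).round(2),"ang",np.arctan2(*(M.T@T[:,0])[1::-1]).round(4),"F head",(M.T@np.array(get_obs()["force"])).round(1))
if __name__=="__main__":
    import sys;plan(*map(float,sys.argv[1:3]),tuple(map(float,sys.argv[3:5])) if len(sys.argv)>3 else (0,0))
E
python3 fit.py 1.23 0.066
```

```text
t 11.45 p [0.5656 0.1536 0.3186] tx [ 0.625  0.781 -0.   ] tz [-0. -0. -1.] F [ 0.3  0.7 -2.9] T [ 0.02 -0.01 -0.  ] gap 0.0166 gf 59.2 j [-0.13  0.36 -0.32  1.81  0.13  1.   -1.18]
turn units [-0.71 -7.54  6.7 ] shift units [ 0.22  3.34 -4.48] mm,deg 139.79045485577615 40.44548683210023
now in head: wheel [ 15.  -81.8 178.7] tilt 30.02 ang 0.8233 F head [-1.1  0.6 -2.7]
```

Call:
carry_out([
  [[-0.05, -0.5, 0.45, 0.02, 0.25, -0.1, 1], [-0.05, -0.5, 0.45, 0.02, 0.25, -0.1, 1], [-0.05, -0.5, 0.45, 0.02, 0.25, -0.1, 1], [-0.05, -0.5, 0.45, 0.02, 0.25, -0.1, 1], [-0.05, -0.5, 0.45, 0.02, 0.25, -0.1, 1], [-0.05, -0.5, 0.45, 0.02, 0.25, -0.2, 1], [-0.05, -0.5, 0.45, 0.02, 0.25, -0.2, 1], [-0.05, -0.5, 0.45, 0.02, 0.25, -0.2, 1]],
])

```text
clock: 12.25
ee_pos: [0.5696, 0.204, 0.2911]
orientation: [0.073, 0.831, 0.539, 0.12]
force: [0.6, 1.2, -2.1]
finger_gap: 0.0166
grip_force: 59.1
```

Call:
carry_out([
  [[-0.05, -0.5, 0.45, 0.02, 0.25, -0.4, 1], [-0.05, -0.5, 0.45, 0.02, 0.25, -0.4, 1], [-0.05, -0.5, 0.45, 0.02, 0.25, -0.4, 1], [-0.05, -0.5, 0.45, 0.02, 0.25, -0.4, 1], [-0.05, -0.5, 0.45, 0.02, 0.25, -0.4, 1], [-0.05, -0.5, 0.45, 0.02, 0.1, -0.4, 1], [-0.05, -0.5, 0.45, 0, 0, 0, 1], [0, 0, 0, 0, 0, 0, 1]],
])

```text
clock: 13.05
ee_pos: [0.5714, 0.2379, 0.2304]
orientation: [0.134, 0.745, 0.616, 0.219]
force: [0.6, 0.5, -1.8]
finger_gap: 0.0168
grip_force: 59.1
```

```bash
python3 fit.py 1.23 0.066
python3 - <<'E'
from h import *
S=[snapshot(c)["image"] for c in("scene","top")]
c=np.hstack([cv2.resize(S[0][120:250,80:210],(400,400)),cv2.resize(S[1][120:210,130:220],(400,400))])
cv2.imwrite("pics/c.png",c[:,:,::-1])
E
```

```text
t 13.05 p [0.5714 0.2379 0.2304] tx [0.146 0.976 0.161] tz [ 0.492  0.07  -0.868] F [ 0.6  0.5 -1.8] T [-0.12  0.88  0.02] gap 0.0168 gf 59.1 j [-0.71  0.36  0.14  2.23  1.15  0.19 -1.89]
turn units [ 0.08 -0.04 -0.08] shift units [-0.01 -0.03 -0.95] mm,deg 23.843894635039685 0.4881859741442467
now in head: wheel [12.1  0.7 86.4] tilt 0.23 ang 1.2375 F head [-0.3  0.4 -1.9]
```

View pics/c.png

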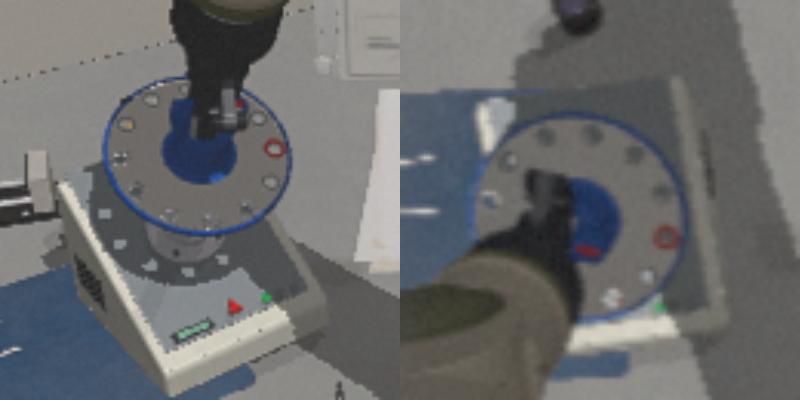

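The wheel is held above the shaft with its tilt matched to the shaft. The red ring is towards the right, consistent with the flat. I'll centre it and then descend along the axis.

Call:
carry_out([
  [[0.04, -0.02, -0.04, 0, 0, -0.4, 1], [0.04, -0.02, -0.04, 0, -0.03, -0.55, 1], [0, 0, 0, 0, 0, 0, 1], [0, 0, 0, 0.2, 0.03, -0.35, 1], [0, 0, 0, 0.2, 0.03, -0.35, 1], [0, 0, 0, 0.2, 0.03, -0.35, 1], [0, 0, 0, 0, 0, 0, 1], [0, 0, 0, 0, 0, 0, 1]],
])

```text
clock: 13.95
ee_pos: [0.5889, 0.2384, 0.1856]
orientation: [0.134, 0.748, 0.611, 0.223]
force: [0.2, -0.1, -3.2]
finger_gap: 0.0168
grip_force: 59.1
```

```bash
python3 fit.py 1.23 0.03
```

```text
t 13.95 p [0.5889 0.2384 0.1856] tx [0.154 0.973 0.169] tz [ 0.497  0.071 -0.865] F [ 0.2 -0.1 -3.2] T [-0.1   0.85  0.05] gap 0.0168 gf 59.1 j [-0.65  0.45  0.09  2.25  1.78  0.18 -2.52]
turn units [-0.02  0.04  0.06] shift units [-0.    0.05 -0.41] mm,deg 10.296037369254925 0.30093306330817576
now in head: wheel [ 5.1 -1.3 38.9] tilt 0.17 ang 1.2256 F head [-1.4 -0.1 -2.9]
```

Call:
carry_out([
  [[0, 0, 0, 0, 0.02, -0.1, 1], [0, 0, 0, 0, 0.02, -0.1, 1], [0, 0, 0, 0, 0, -0.1, 1], [0, 0, 0, 0, 0, -0.1, 1], [0, 0, 0, 0, 0, 0, 1], [0, 0, 0, 0, 0, 0, 1], [0, 0, 0, 0, 0, 0, 1], [0, 0, 0, 0, 0, 0, 1]],
])

```text
clock: 14.75
ee_pos: [0.5881, 0.2408, 0.1751]
orientation: [0.134, 0.747, 0.612, 0.223]
force: [-1.1, 4.0, -2.2]
finger_gap: 0.0169
grip_force: 59.2
```

```bash
python3 fit.py 1.23 0.02
```

```text
t 14.75 p [0.5881 0.2408 0.1751] tx [0.152 0.974 0.169] tz [ 0.497  0.073 -0.865] F [-1.1  4.  -2.2] T [0.86 0.9  0.61] gap 0.0169 gf 59.2 j [-0.59  0.47 -0.    2.25  1.83  0.23 -2.57]
turn units [-0.02  0.03  0.02] shift units [ 0.23 -0.02 -0.34] mm,deg 10.159512938213519 0.16682405167140235
now in head: wheel [-0.5  1.3 30.1] tilt 0.13 ang 1.2282 F head [-1.6  4.2 -1.6]
```

Call:
carry_out([
  [[0, 0, 0, 0, 0.06, 0, 1], [0, 0, 0, 0.05, 0.01, -0.09, 1], [0, 0, 0, 0.05, 0.01, -0.09, 1], [0, 0, 0, 0.05, 0.01, -0.09, 1], [0, 0, 0, 0.05, 0.01, -0.09, 1], [0, 0, 0, 0.05, 0.01, -0.09, 1], [0, 0, 0, 0, 0, 0, 1], [0, 0, 0, 0, 0, 0, 1]],
])

```text
clock: 15.55
ee_pos: [0.5948, 0.2434, 0.1636]
orientation: [0.134, 0.747, 0.612, 0.223]
force: [2.1, 6.6, -4.4]
finger_gap: 0.0166
grip_force: 58.9
```

```bash
python3 fit.py 1.23 0.00
```

```text
t 15.55 p [0.5948 0.2434 0.1636] tx [0.152 0.974 0.169] tz [ 0.497  0.073 -0.865] F [ 2.1  6.6 -4.4] T [1.17 0.62 0.74] gap 0.0166 gf 58.9 j [-0.53  0.5  -0.08  2.24  1.85  0.27 -2.59]
turn units [-0.02  0.03  0.03] shift units [ 0.35 -0.07 -0.56] mm,deg 16.755050854175614 0.1831871931740293
now in head: wheel [-0.2  2.9 16.5] tilt 0.13 ang 1.2278 F head [ 0.4  6.3 -5.3]
```

The wheel is past the 24 mm step without axial force, so the D is engaged. I'll continue down.

Call:
carry_out([
  [[0, 0, 0, 0, 0.06, 0, 1], [0, 0, 0, 0.05, 0.01, -0.09, 1], [0, 0, 0, 0.05, 0.01, -0.09, 1], [0, 0, 0, 0.05, 0.01, -0.09, 1], [0, 0, 0, 0.05, 0.01, -0.09, 1], [0, 0, 0, 0.05, 0.01, -0.09, 1], [0, 0, 0, 0, 0, 0, 1], [0, 0, 0, 0, 0, 0, 1]],
])

```text
clock: 16.35
ee_pos: [0.6009, 0.2451, 0.1524]
orientation: [0.134, 0.747, 0.611, 0.222]
force: [0.5, 0.2, -2.7]
finger_gap: 0.0164
grip_force: 59.1
```

```bash
python3 fit.py 1.23 0.00
```

```text
t 16.35 p [0.6009 0.2451 0.1524] tx [0.153 0.974 0.168] tz [ 0.497  0.071 -0.865] F [ 0.5  0.2 -2.7] T [0.06 0.67 0.04] gap 0.0164 gf 59.1 j [-0.47  0.52 -0.16  2.23  1.87  0.31 -2.6 ]
turn units [-0.01  0.03  0.05] shift units [ 0.11 -0.13 -0.12] mm,deg 5.2597855291636115 0.22020378709953017
now in head: wheel [-0.4  3.6  3.7] tilt 0.14 ang 1.2271 F head [-0.9  0.1 -2.6]
```

Call:
carry_out([
  [[0, 0, 0, 0.03, 0, -0.05, 1], [0, 0, 0, 0.03, 0, -0.05, 1], [0, 0, 0, 0.03, 0, -0.05, 1], [0, 0, 0, 0.02, 0, -0.03, 1], [0, 0, 0, 0, 0, 0, 1], [0, 0, 0, 0, 0, 0, 1], [0, 0, 0, 0, 0, 0, 1], [0, 0, 0, 0, 0, 0, 1]],
])

```text
clock: 17.15
ee_pos: [0.6034, 0.2455, 0.1481]
orientation: [0.134, 0.747, 0.612, 0.223]
force: [0.4, 0.0, -2.2]
finger_gap: 0.0166
grip_force: 59.1
```

```bash
python3 fit.py 1.23 0.00
```

```text
t 17.15 p [0.6034 0.2455 0.1481] tx [0.153 0.974 0.168] tz [ 0.497  0.072 -0.865] F [ 0.4  0.  -2.2] T [-0.08  0.89  0.07] gap 0.0166 gf 59.1 j [-0.45  0.53 -0.18  2.23  1.88  0.33 -2.6 ]
turn units [-0.01  0.03  0.04] shift units [ 0.01 -0.15  0.05] mm,deg 3.976887402768044 0.19684623014104388
now in head: wheel [-0.3  3.7 -1.3] tilt 0.14 ang 1.2276 F head [-0.8 -0.  -2.1]
```

Still no contact, so a little further.

Call:
carry_out([
  [[0, 0, 0, 0.02, 0, -0.035, 1], [0, 0, 0, 0.02, 0, -0.035, 1], [0, 0, 0, 0.02, 0, -0.035, 1], [0, 0, 0, 0, 0, 0, 1], [0, 0, 0, 0, 0, 0, 1], [0, 0, 0, 0, 0, 0, 1], [0, 0, 0, 0, 0, 0, 1], [0, 0, 0, 0, 0, 0, 1]],
])

```text
clock: 17.95
ee_pos: [0.6039, 0.2456, 0.1474]
orientation: [0.134, 0.747, 0.612, 0.224]
force: [-17.4, -5.6, 26.3]
finger_gap: 0.0166
grip_force: 64.0
```

```bash
python3 fit.py 0 0.00
```

```text
t 17.95 p [0.6039 0.2456 0.1474] tx [0.152 0.974 0.169] tz [ 0.498  0.073 -0.864] F [-17.4  -5.6  26.3] T [-0.69  1.35 -0.31] gap 0.0166 gf 64.0 j [-0.44  0.54 -0.2   2.23  1.88  0.33 -2.6 ]
turn units [  8.73   1.33 -15.21] shift units [-0.01 -0.15  0.08] mm,deg 4.267093710220096 70.35849308163696
now in head: wheel [-0.1  3.7 -2.1] tilt 0.25 ang 1.228 F head [-2.5 -3.  31.8]
```

The 32 N axial force shows that the wheel is seated on the shoulder. Joint 7 is near its limit for the coming turn, so I'll release, turn the tool half a turn and regrip.

Call:
carry_out([
  [[0, 0, 0, -0.02, 0, 0.035, 1], [0, 0, 0, 0, 0, 0, -1], [0, 0, 0, 0, 0, 0, -1], [0, 0, 0, 0, 0, 0, -1], [0, 0, 0, 0, 0, 0, -1], [0, 0, 0, 0, 0, 0, -1], [0, 0, 0, -0.25, -0.03, 0.43, -1], [0, 0, 0, -0.25, -0.03, 0.43, -1]],
])

```text
clock: 18.75
ee_pos: [0.5918, 0.2438, 0.1675]
orientation: [0.134, 0.747, 0.612, 0.222]
force: [-0.3, 0.6, -0.2]
finger_gap: 0.0854
grip_force: 0.0
```

Call:
carry_out([
  [[-0.28, -0.04, 0.49, -0.25, -0.04, 0.43, -1], [-0.56, -0.08, 0.97, -0.25, -0.04, 0.43, -1], [-0.56, -0.08, 0.97, 0, 0, 0, -1], [-0.56, -0.08, 0.97, 0, 0, 0, -1], [-0.56, -0.08, 0.97, 0, 0, 0, -1], [-0.56, -0.08, 0.97, 0, 0, 0, -1], [-0.56, -0.08, 0.97, 0, 0, 0, -1], [-0.56, -0.08, 0.97, 0, 0, 0, -1]],
])

```text
clock: 19.55
ee_pos: [0.5795, 0.2421, 0.1893]
orientation: [0.194, 0.537, 0.803, 0.173]
force: [-0.4, 0.3, -0.6]
finger_gap: 0.0854
grip_force: 0.0
```

```bash
sed -i 's/^def goal/v=np.r_[v[:3]+H(v)@[-.0001,.0037,-.0021],v[3]]\ndef goal/' fit.py; python3 fit.py 4.3696 0.05
```

```text
t 19.55 p [0.5795 0.2421 0.1893] tx [-0.349  0.929 -0.125] tz [ 0.497  0.071 -0.865] F [-0.4  0.3 -0.6] T [-0.06  0.48 -0.01] gap 0.0854 gf 0.0 j [-0.63  0.44  0.03  2.25  1.7   0.21 -1.86]
turn units [-18.11  -2.59  31.62] shift units [-0.01 -0.    0.06] mm,deg 1.6176949377289094 146.13286994318702
now in head: wheel [-0.6 -0.  48.5] tilt 0.16 ang 1.8191 F head [-0.6  0.4 -0.4]
```

Call:
carry_out([
  [[-0.56, -0.08, 0.98, 0, 0, 0, -1], [-0.56, -0.08, 0.98, 0, 0, 0, -1], [-0.56, -0.08, 0.98, 0, 0, 0, -1], [-0.56, -0.08, 0.98, 0, 0, 0, -1], [-0.56, -0.08, 0.98, 0, 0, 0, -1], [-0.56, -0.08, 0.98, 0, 0, 0, -1], [-0.56, -0.08, 0.98, 0, 0, 0, -1], [-0.56, -0.08, 0.98, 0, 0, 0, -1]],
])

```text
clock: 20.35
ee_pos: [0.5795, 0.2422, 0.1893]
orientation: [0.238, 0.26, 0.93, 0.105]
force: [0.4, -0.4, -0.3]
finger_gap: 0.0854
grip_force: 0.0
```

Call:
carry_out([
  [[-0.56, -0.08, 0.98, 0, 0, 0, -1], [-0.56, -0.08, 0.98, 0, 0, 0, -1], [-0.56, -0.08, 0.98, 0, 0, 0, -1], [-0.56, -0.08, 0.98, 0, 0, 0, -1], [-0.56, -0.08, 0.98, 0, 0, 0, -1], [-0.56, -0.08, 0.98, 0, 0, 0, -1], [-0.56, -0.08, 0.98, 0, 0, 0, -1], [-0.56, -0.08, 0.98, 0, 0, 0, -1]],
])

```text
clock: 21.15
ee_pos: [0.5795, 0.2422, 0.1892]
orientation: [0.258, -0.042, 0.965, 0.027]
force: [0.5, -0.5, -0.7]
finger_gap: 0.0855
grip_force: 0.0
```

```bash
python3 fit.py 4.3696 0.05
```

```text
t 21.15 p [0.5795 0.2422 0.1892] tx [-0.864 -0.067 -0.5  ] tz [ 0.495  0.073 -0.866] F [ 0.5 -0.5 -0.7] T [-0.05  0.6  -0.01] gap 0.0855 gf 0.0 j [-0.77  0.45  0.24  2.26  1.89  0.12 -0.79]
turn units [-9.13 -1.33 15.95] shift units [-0.   -0.01  0.07] mm,deg 1.6500667713911694 73.70476658091155
now in head: wheel [-0.7  0.2 48.5] tilt 0.07 ang 3.0832 F head [-0.  -0.5 -0.8]
```

Call:
carry_out([
  [[-0.57, -0.08, 1, 0, 0, 0, -1], [-0.57, -0.08, 1, 0, 0, 0, -1], [-0.57, -0.08, 1, 0, 0, 0, -1], [-0.57, -0.08, 1, 0, 0, 0, -1], [-0.57, -0.08, 1, 0, 0, 0, -1], [-0.57, -0.08, 1, 0, 0, 0, -1], [-0.57, -0.08, 1, 0, 0, 0, -1], [-0.57, -0.08, 1, 0, 0, 0, -1]],
])

```text
clock: 21.95
ee_pos: [0.5795, 0.2421, 0.1892]
orientation: [0.252, -0.345, 0.902, -0.056]
force: [-0.3, -0.5, -0.3]
finger_gap: 0.0854
grip_force: 0.0
```

Call:
carry_out([
  [[-0.57, -0.08, 1, 0, 0, 0, -1], [-0.57, -0.08, 1, 0, 0, 0, -1], [-0.57, -0.08, 1, 0, 0, 0, -1], [-0.57, -0.08, 1, 0, 0, 0, -1], [-0.57, -0.08, 1, 0, 0, 0, -1], [-0.57, -0.08, 1, 0, 0, 0, -1], [-0.57, -0.08, 1, 0, 0, 0, -1], [-0.57, -0.08, 1, 0, 0, 0, -1]],
])

```text
clock: 22.75
ee_pos: [0.5795, 0.2421, 0.1892]
orientation: [0.22, -0.613, 0.747, -0.132]
force: [0.4, 0.2, 0.7]
finger_gap: 0.0854
grip_force: 0.0
```

```bash
python3 fit.py 4.3696 0.00
python3 - <<'E'
from h import *
s=snapshot("wrist");save(s,"w5");np.savez("w5.npz",**s)
E
```

```text
t 22.75 p [0.5795 0.2421 0.1892] tx [-0.151 -0.975 -0.166] tz [ 0.491  0.072 -0.868] F [0.4 0.2 0.7] T [-0.06  0.52  0.02] gap 0.0854 gf 0.0 j [-0.78  0.45  0.25  2.26  1.84  0.11  0.54]
turn units [ 0.02 -0.06 -0.03] shift units [ 0.98  0.14 -1.67] mm,deg 48.5248386701374 0.2718730772144317
now in head: wheel [-0.9  0.1 48.5] tilt 0.23 ang -1.9111 F head [0.7 0.2 0.4]
```

View pics/w5.png

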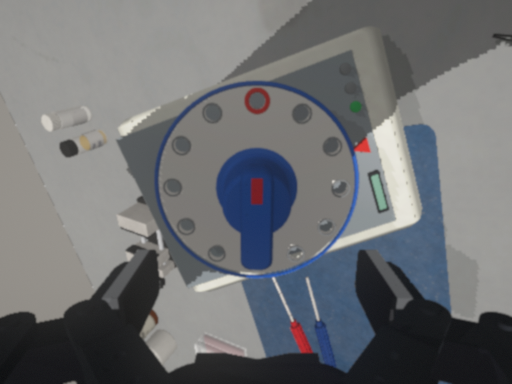

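The wheel sits seated, with the bar lined up vertically between the fingers at column 257 and the red ring at (257,101). I'll descend and grip.

Call:
carry_out([
  [[0, 0, 0, 0.24, 0.035, -0.41, -1], [0, 0, 0, 0.24, 0.035, -0.41, -1], [0, 0, 0, 0.24, 0.035, -0.41, -1], [0, 0, 0, 0.24, 0.035, -0.41, -1], [0, 0, 0, 0, 0, 0, -1], [0, 0, 0, 0, 0, 0, 1], [0, 0, 0, 0, 0, 0, 1], [0, 0, 0, 0, 0, 0, 1]],
])

```text
clock: 23.6
ee_pos: [0.6033, 0.2459, 0.1489]
orientation: [0.221, -0.612, 0.748, -0.132]
force: [0.3, -0.0, 0.6]
finger_gap: 0.0442
grip_force: 0.0
```

Call:
carry_out([
  [[0, 0, 0, 0, 0, 0, 1], [0, 0, 0, 0, 0, 0, 1], [0, 0, 0, 0, 0, 0, 1], [0, 0, 0, 0, 0, 0, 1], [0, 0, 0, 0, 0, 0, 1], [0, 0, 0, 0, 0, 0, 1], [0, 0, 0, 0, 0, 0, 1], [0, 0, 0, 0, 0, 0, 1]],
])

```text
clock: 24.4
ee_pos: [0.6032, 0.2459, 0.1488]
orientation: [0.221, -0.612, 0.748, -0.132]
force: [-4.4, -0.3, 6.4]
finger_gap: 0.017
grip_force: 58.9
```

```bash
python3 fit.py 3.1416 0.00
```

```text
t 24.4 p [0.6032 0.2459 0.1488] tx [-0.153 -0.974 -0.168] tz [ 0.492  0.073 -0.868] F [-4.4 -0.3  6.4] T [-0.11  0.58 -0.03] gap 0.017 gf 58.9 j [-0.59  0.53  0.01  2.23  2.    0.23  0.4 ]
turn units [  8.66   1.23 -15.25] shift units [ 0.04 -0.01 -0.05] mm,deg 1.5689227097298812 70.31145790427811
now in head: wheel [-0.3  0.5  1.5] tilt 0.21 ang -1.9144 F head [-0.7  0.3  7.7]
```

Call:
carry_out([
  [[0.43, 0.06, -0.76, 0, 0, 0, 1], [0.43, 0.06, -0.76, 0, 0, 0, 1], [0.43, 0.06, -0.76, 0, 0, 0, 1], [0.43, 0.06, -0.76, 0, 0, 0, 1], [0.43, 0.06, -0.76, 0, 0, 0, 1], [0.43, 0.06, -0.76, 0, 0, 0, 1], [0.43, 0.06, -0.76, 0, 0, 0, 1], [0.43, 0.06, -0.76, 0, 0, 0, 1]],
])

```text
clock: 25.2
ee_pos: [0.6045, 0.2452, 0.1495]
orientation: [0.248, -0.411, 0.874, -0.076]
force: [-1.5, -2.2, 8.1]
finger_gap: 0.0166
grip_force: 58.9
```

```bash
python3 fit.py 3.1416 0.00
```

```text
t 25.2 p [0.6045 0.2452 0.1495] tx [-0.539 -0.757 -0.37 ] tz [ 0.495  0.071 -0.866] F [-1.5 -2.2  8.1] T [-0.51 -0.18  0.02] gap 0.0166 gf 58.9 j [-0.49  0.53 -0.13  2.22  1.89  0.3   0.04]
turn units [ 5.23  0.76 -9.12] shift units [-0.02  0.02 -0.08] mm,deg 2.0563798382047187 42.14428427743993
now in head: wheel [ 1.3 -0.5  1.5] tilt 0.07 ang -2.406 F head [ 2.5 -2.   7.9]
```

Call:
carry_out([
  [[0.43, 0.06, -0.76, -0.01, 0, 0, 1], [0.43, 0.06, -0.76, -0.01, 0, 0, 1], [0.43, 0.06, -0.76, 0, 0, 0, 1], [0.43, 0.06, -0.76, 0, 0, 0, 1], [0.43, 0.06, -0.76, 0, 0, 0, 1], [0.43, 0.06, -0.76, 0, 0, 0, 1], [0.43, 0.06, -0.76, 0, 0, 0, 1], [0.43, 0.06, -0.76, 0, 0, 0, 1]],
])

```text
clock: 26.0
ee_pos: [0.6055, 0.244, 0.1501]
orientation: [0.26, -0.186, 0.947, -0.016]
force: [2.8, -4.8, 8.2]
finger_gap: 0.0168
grip_force: 59.0
```

Call:
carry_out([
  [[0.43, 0.06, -0.76, 0, 0, 0, 1], [0.43, 0.06, -0.76, 0, 0, 0, 1], [0.43, 0.06, -0.76, 0, 0, 0, 1], [0.43, 0.06, -0.76, 0, 0, 0, 1], [0, 0, 0, 0, 0, 0, 1], [0, 0, 0, 0, 0, 0, 1], [0, 0, 0, 0, 0, 0, 1], [0, 0, 0, 0, 0, 0, 1]],
])

```text
clock: 26.8
ee_pos: [0.6057, 0.2431, 0.1502]
orientation: [0.26, -0.07, 0.963, 0.015]
force: [3.8, -5.8, 9.8]
finger_gap: 0.0168
grip_force: 59.2
```

```bash
python3 fit.py 3.1416 0.00;python3 - <<'E'
from h import *
s=snapshot("wrist");save(s,"w6");np.savez("w6.npz",**s);print(wheel_px(s))
print(spotter.spot_point("wrist","pointer"),spotter.spot_point("wrist","slot_one"))
E
```

```text
t 26.8 p [0.6057 0.2431 0.1502] tx [-0.855 -0.127 -0.504] tz [ 0.499  0.065 -0.864] F [ 3.8 -5.8  9.8] T [-1.16 -0.88 -0.59] gap 0.0168 gf 59.2 j [-0.36  0.54 -0.31  2.22  1.8   0.39 -0.59]
turn units [0.1  0.08 0.03] shift units [-0.06  0.1  -0.1 ] mm,deg 3.9384196331095374 0.5094834736297008
now in head: wheel [ 2.6 -3.1  1.6] tilt 0.49 ang -3.1394 F head [ 7.5 -6.3  7. ]
(((258.7270812988281, 194.15744018554688), (231.9425048828125, 256.1380310058594), 85.833984375), [(654, [257.1, 101.8]), (495, [256.3, 224.2])])
[{'location': [255.4, 76.5], 'conf': 0.77}] [{'location': [255.0, 101.0], 'conf': 0.89}]
```

View pics/w6.png

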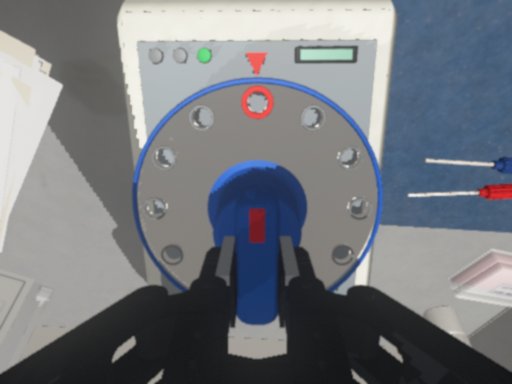

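The red ring at (257,102) stands right under the pointer tip at (255,76). I'll relieve the side load, press lightly, release and back off.

Call:
carry_out([
  [[0, 0, 0, -0.06, 0.1, 0, 1], [0, 0, 0, 0.01, 0, -0.03, 1], [0, 0, 0, 0, 0, 0, 1], [0, 0, 0, -0.01, 0, 0.03, -1], [0, 0, 0, 0, 0, 0, -1], [0, 0, 0, 0, 0, 0, -1], [0, 0, 0, 0, 0, 0, -1], [0, 0, 0, 0, 0, 0, -1]],
])

```text
clock: 27.75
ee_pos: [0.6012, 0.2484, 0.1481]
orientation: [0.258, -0.072, 0.963, 0.017]
force: [0.5, -0.3, -0.3]
finger_gap: 0.0852
grip_force: 0.0
```

Call:
carry_out([
  [[0, 0, 0, -0.2, -0.03, 0.35, -1], [0, 0, 0, -0.25, -0.04, 0.43, -1], [0, 0, 0, -0.25, -0.04, 0.43, -1], [0, 0, 0, -0.25, -0.04, 0.43, -1], [0, 0, 0, -0.25, -0.04, 0.43, -1], [0, 0, 0, -0.25, -0.04, 0.43, -1], [0, 0, 0, 0, 0, 0, -1], [0, 0, 0, 0, 0, 0, -1]],
])

```text
clock: 28.55
ee_pos: [0.5653, 0.2426, 0.2109]
orientation: [0.258, -0.072, 0.963, 0.017]
force: [-0.1, -0.2, -1.6]
finger_gap: 0.0852
grip_force: 0.0
```

```bash
python3 fit.py 3.1416 0.07;python3 - <<'E'
from fit import *
s=snapshot("wrist");e,r=wheel_px(s);print(e,r)
M=H(v)
def on(px,h):
    o,d=ray(s,px);n=M[:,2];t=((v[:3]+n*h-o)@n)/(d@n);return (M.T@(o+d*t-v[:3])*1e3).round(1)
print("rim c",on(e[0],.003),[on(q[1],.006) for q in r])
p=spotter.spot_point("wrist","pointer");print(p[:1],on(p[0]["location"],-.008))
for h in(.003,.009,.027): # rim radius vs height
    w=[np.linalg.norm(on((e[0][0]-max(e[1])/2,e[0][1]),h)-on((e[0][0]+max(e[1])/2,e[0][1]),h))];print(h,w)
im=[snapshot("scene")["image"]];save(s,"w7")
c=np.hstack([cv2.resize(im[0][150:250,90:190],(400,400)),cv2.resize(s["image"],(400,400))])
cv2.imwrite("pics/d.png",c[:,:,::-1])
E
```

```text
t 28.55 p [0.5653 0.2426 0.2109] tx [-0.857 -0.13  -0.5  ] tz [ 0.495  0.07  -0.866] F [-0.1 -0.2 -1.6] T [-0.07  0.53 -0.05] gap 0.0852 gf 0.0 j [-0.42  0.4  -0.26  2.24  1.47  0.34 -0.31]
turn units [ 0.06  0.   -0.05] shift units [ 0.17 -0.08 -0.11] mm,deg 5.322082096594847 0.31670639690605296
now in head: wheel [-2.   2.5 74.2] tilt 0.12 ang -3.1365 F head [-0.9 -0.2 -1.3]
((250.33197021484375, 176.106689453125), (177.70106506347656, 184.26693725585938), 97.1856689453125) [(381, [245.5, 104.6]), (226, [245.0, 184.9])]
rim c [-7.9 -4.1  3. ] [array([-64.6,  -7.7,   6. ]), array([-1.3, -8.4,  6. ])]
[{'location': [246.2, 84.9], 'conf': 0.66}] [-79.   -7.5  -8. ]
0.003 [np.float64(150.30212906010348)]
0.009 [np.float64(146.9021783364699)]
0.027 [np.float64(136.70179223404497)]
```

View pics/d.png

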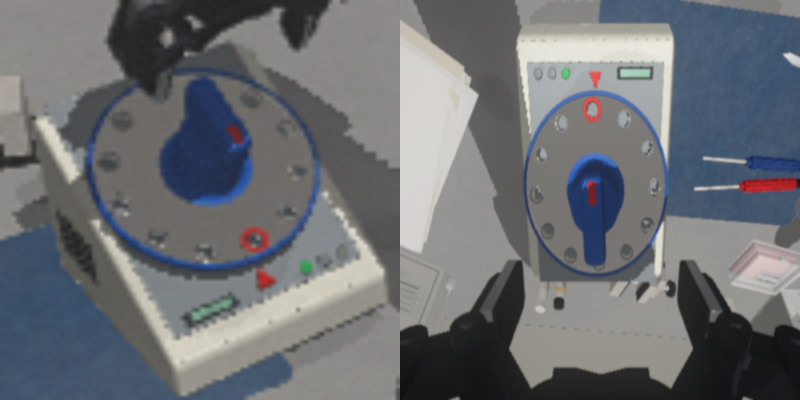

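The ring lines up with the pointer (y -7.7 against -7.5 mm in the same view). The rim's apparent size (150.3 mm) matches the wheel resting on the shoulder, and the gripper is clear.

```bash
python3 -c "
from station import ticket
print(ticket.job_done())"
```

```text
the job is handed in; nothing more can be done
None
```

I fitted the wheel fully home on the shaft, turned wheel and shaft until the red-ringed hole stood within about 1 mm of the pointer's line by the wrist camera, released it, and handed the job in at about 29 s; no verdict came back.

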